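# Find the rocking tub lid and push it home

### The arm

A 6-joint arm with a two-finger parallel gripper is mounted at the origin on the work surface. World frame = base frame: x ahead of the robot, y to its left, z up, the work surface at z = 0. Lengths are in m, angles in rad, forces in N, time in s.
With the tool pointing down it reaches from about 0.375 to 0.9 m from the base axis. Payload 3.1 kg.
Tool frame: the origin (TCP) lies at the very end of the fingers, on their centre line; the grasp point (between the pads) lies 19 mm behind it (hold_point_z is the distance from the TCP to the grasp point, in m); z points along the fingers, x is the direction in which the jaws open and shut, and the axes are right-handed (so a half turn about z gives the same grasp; the last joint's range is limited). The gripper opens to 87 mm and grips with 3 to 60 N. Pads are 19 mm wide; open, the fingers measure 117 mm over their backs; the gripper's body (75 mm by 190 mm) begins 51 mm behind the grasp point.
Start: joints at [-1.478, 0.527, 1.433, -0, 1.181, -0.178], TCP at [0.167, -0.602, 0.223] pointing down, gripper open.
Joint ranges: [-3.08, 3.08], [-0.75, 2.2], [0.22, 2.44], [-1.43, 4.57], [0, 2.65], [-2.85, 2.85]. Speed limits (rad/s): [2.79, 2.79, 3.14, 3.14, 3.14, 3.14].

### API

Orientations are given as a unit quaternion [x, y, z, w].
In Python, from rig import * gives the robot as it stands.
- The arm moves only by the tool carry_out, never from a script. Its argument "deltas" is a list of rows, each a list of 7 numbers: the closure, from -1 (fully open) to 1 (shut), then the shift along the tool's x, y, z in units of 25 mm (1.0 is 25 mm), then the turn, a rotation vector about the tool's x, y, z in degrees. In form: [[jaw, x, y, z, rx, ry, rz], ...]. A call has 1 to 8 rows; each row is the pose to reach, as a shift and turn from the pose commanded when the call began, along the tool's axes at that moment; what a row does not reach only later rows make up. A row lasts 1/10 s, in which the tool goes at most 50 mm and 8.59 degrees, less where a joint would pass 70% of its speed; a pose out of reach is approached as far as the arm can. A call with a gripper value outside its range is refused whole. The fingers move at their own pace and stop on an object; "force" is the grip in N (left out, the last holds). Time passes only in rows, so rows that repeat a pose let the fingers close. It gives the time, the measured TCP pose, the force and the opening at its end, in the units of the state.
- get_obs(): the state, without advancing time (a new reading comes with each control period).
- camera(name): name is "side" or "top"; returns (picture, depth): 400x640x3 uint8, red, green, blue; 400x640 float32, m along the optical axis (not along the pixel's ray), 0 where there is no reading.
- camera_info(name): a dict with "mtx" (3x3 intrinsics, pixels), "dist_coeffs" ([k1, k2, p1, p2, k3] as OpenCV has them; the pictures are not rectified), "origin" and "rotation" of the camera in the world. Camera axes: x right, y down, z forward; pixel columns grow to the right and rows downward; lengths in m; the calibration is good to about 2 mm. A picture is of the moment at which its call begins. camera_info takes no time and is no camera call.
- hand_in(): hands the job in, once; it reports no verdict.
Trained networks look in the newest picture that a camera, given by its name, has taken for a name from the list of things; names that differ only in an ending like _2 or _b are one class to them, and where a whole thing is asked for, a point or a joint stands for the part that bears it (a point fixed in the world has none). Each returns a list of dicts, best first, with "score" (0 to 1); they miss things now and then, are a little off and sometimes report something else, mostly with a low value. They report only what shows in the picture. A call takes as long as a camera call. They do not tell look-alikes from the thing itself.
- spot_in(camera, target): "pixel" ([row, column] in pixels, amid what is visible of it).
The state is a dict: "time": time; "q": joint angles; "joint_velocities": joint speeds; "joint_torque": joint torques, N m; "position": TCP position; "tool_rot": TCP orientation; "ft_force": force on the tool from outside, world axes, zero at the start; "moment": the same for the moment, N m; "grip_width": finger opening in m.
Only numpy, scipy, OpenCV 4.12 (cv2) and the standard library are available. Lean on these libraries where they do the work, as an engineer would, in place of code of your own. Each camera call takes 0.05 s, during which the arm holds its last target.

### The job

One of the five dark-red tub lids in the blue crate is not fully home: it looks like the others, but it rocks. With a fingertip press lightly near the edge of the lids until you find the one that tips, then push that lid down firmly in its middle until it is fully home; never push hard on a lid that does not sink. Pinch and lift nothing, and leave everything else where it stands.

Things in the scene. Friction and masses are not known exactly. Their poses are not given: they have to be found in the camera images.
- lid1: one of five identical round dark-red plug-fit lids, 100 mm across, skirt 16 mm deep, on white tubs packed firmly in the blue crate. Origin: centre of its flat top face, z up. All tops lie level, 105 to 109 mm above the table, not all alike, so height does not tell which is loose. Any of the five may be the loose one
- lid2: another of the five lids, same size and origin as lid1. For all five: a good lid is home; under a fingertip its top gives only about 0.25 mm per newton, at the edge or in the middle, and springs back. No lid may be pushed with more than 12 N unless it sinks under the push: come down slowly (30 mm/s or less)
- lid3: another of the five lids, same size and origin as lid1. For all five: if loose, the plug is only started in the tub's mouth, 6 mm short of home. Pressed 25 to 40 mm from its centre it then tips with 2 to 4 N: the pressed side drops 3.5 to 5.5 mm until it meets the rim, the far side rises, and it springs level when let go. A push near the edge tips it but never drives it home
- lid4: another of the five lids, same size and origin as lid1. For all five: if loose, a push in its middle (within about 8 mm) slides it 6 mm straight down; it begins to sink at about 9 to 11 N. Home, it stops hard, stays down and no longer rocks
- lid5: another of the five lids, same size and origin as lid1.
- crate: blue ribbed plastic crate, 300 x 400 mm, 75 mm high, standing firmly on the table; origin at the centre of its underside, y along its 400 mm side. Its six places lie 62 mm either side of the middle across it and at -118, 0 and 118 mm along it; five hold tubs, one the small cheese
- cheese_small: small round cheese, 66 mm across, 50 mm high, standing in the one crate place that has no tub; origin at the centre of its underside; leave it alone
- marker: dark marker pen with a blue cap, 130 mm long, 16 mm thick, lying on the table on the robot's side of the crate; origin under its middle; leave it alone
- label_roll: roll of blank white labels, 68 mm across, 50 mm high, standing on the table left of the crate; origin at the centre of its underside; leave it alone
- tape_roll: roll of brown tape, 90 mm across, 48 mm high, lying flat on the table right of the crate; origin at the centre of its underside; leave it alone
- cheese_round: round cheese, 104 mm across, 60 mm high, on the table at the left; origin at the centre of its underside; leave it alone
- trier: steel cheese trier with a black T-handle, about 150 mm long, lying on the table at the right; origin under its middle; leave it alone
- spray: white spray bottle with a blue head, 64 mm across, 180 mm high, beyond the tape roll at the right; origin at the centre of its underside; leave it alone
Mind the look-alikes: they are no part of the job. What is shaped like the part that bears lid3 but green, purple or turquoise is not meant.

How it is judged:
By the outcome, as a careful person would: the job done as asked, in the order asked, and still so for the second after the job is handed in, with the robot touching nothing.
It also fails if it takes over 45 s, if anything falls off the work surface, if the arm or the gripper's body presses on something with over 40 N, if the wrist force passes 120 N, or if a joint passes its speed limit or range.

## Working session

There is one attempt and no reset: what is moved stays moved. The work goes in short steps, Python scripts to look and compute and a tool call to move; the robot and the scene stay as the last step left them, time stands still between calls to the robot, and variables do not carry over. Pictures are saved under pics/ and viewed, and the job is handed in when it is done.

Besides the shell and the picture viewer there is one more tool, called after ">>>" as name(argument=value, ...) on one line, values as JSON. carry_out: Moves the arm, as the interface text tells. Its arguments: {"type":"object","properties":{"deltas":{"type":"array"},"force":{"type":"number"}},"required":["deltas"]}

```bash
ls; mkdir -p pics
python3 - <<'E'
from rig import *
import cv2,numpy as np
o=get_obs();print(o)
for n in("top","side"):
    p,d=camera(n);cv2.imwrite(f"pics/{n}0.png",p[:,:,::-1]);np.save(f"{n}_d.npy",d)
    print(n,camera_info(n))
E
```

```text
pics
{'time': 0.0, 'q': array([-1.47848002e+00,  5.28447976e-01,  1.43390424e+00,  1.44172383e-05,
        1.18140439e+00, -1.78525859e-01]), 'joint_velocities': array([-1.08102994e-04, -2.60961677e-03,  1.86166904e-03,  4.26624967e-06,
        1.67888427e-03,  1.75895339e-04]), 'joint_torque': array([ 9.57114789e-04, -4.40029299e+01, -1.76596963e+01,  6.32543396e-02,
        5.80909266e-02, -1.62031561e-04]), 'position': array([ 0.16716226, -0.60146718,  0.2215822 ]), 'tool_rot': array([ 7.96095541e-01, -6.05169992e-01, -7.26483344e-04, -8.01838068e-04]), 'ft_force': array([-0.3709953 ,  0.08316344,  0.09717493]), 'moment': array([-0.00633824,  0.01944715, -0.01476369]), 'grip_width': 0.08665700149830896}
top {'mtx': array([[408.80320873,   0.        , 320.22309071],
       [  0.        , 408.80320873, 197.23183945],
       [  0.        ,   0.        ,   1.        ]]), 'dist_coeffs': array([-0.01772244,  0.        ,  0.        ,  0.        ,  0.        ]), 'origin': array([ 0.34090349, -0.02404481,  1.41923303]), 'rotation': array([-0.69718015,  0.71364363, -0.04373393,  0.05234458])}
side {'mtx': array([[398.95009833,   0.        , 325.02726436],
       [  0.        , 398.95009833, 198.23397177],
       [  0.        ,   0.        ,   1.        ]]), 'dist_coeffs': array([-0.04436631,  0.        ,  0.        ,  0.        ,  0.        ]), 'origin': array([-0.01876201,  0.49541673,  0.83856464]), 'rotation': array([-0.3767919 ,  0.84511507, -0.346636  ,  0.15379163])}
```

View pics/top0.png

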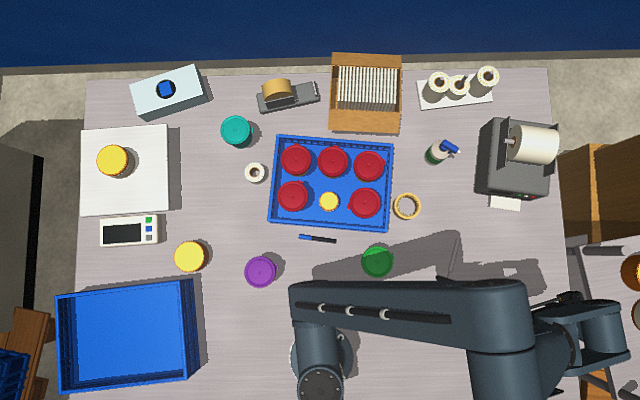

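View pics/side0.png

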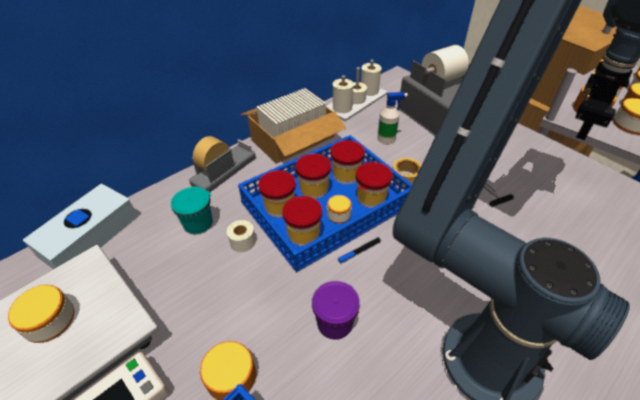

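The top view shows five red lids at (row, col) of about (160,296), (161,333), (166,369), (196,293) and (203,365). The small cheese is at (201,329). The side view shows the same five. Next I'll measure their positions from both views.

```bash
cat > h.py <<'E'
from rig import *
import cv2,numpy as np
from scipy.spatial.transform import Rotation as R
def ray(n,uv):
    c=camera_info(n)
    x=cv2.undistortPoints(np.array(uv,float).reshape(-1,1,2),c["mtx"],c["dist_coeffs"]).reshape(-1,2)
    return np.array(c["origin"]), R.from_quat(c["rotation"]).apply(np.c_[x,np.ones(len(x))]), 
def blobs(img):
    hsv=cv2.cvtColor(img,cv2.COLOR_BGR2HSV)
    m=(((hsv[:,:,0]<8)|(hsv[:,:,0]>172))&(hsv[:,:,1]>180)&(hsv[:,:,2]>60)).astype(np.uint8)
    n,l,s,c=cv2.connectedComponentsWithStats(m)
    return [(c[i],s[i],l==i) for i in range(1,n) if s[i,4]>150]
E
python3 - <<'E'
from h import *
P={}
for n in("top","side"):
    img=cv2.imread(f"pics/{n}0.png");d=np.load(f"{n}_d.npy")
    for c,s,m in blobs(img):
        v,u=np.nonzero(m);z=d[m]
        o,r=ray(n,np.c_[u,v]); w=o+r*z[:,None]
        w=w[z>0]; 
        zt=np.percentile(w[:,2],80); t=w[w[:,2]>zt-.006]
        o1,r1=ray(n,[c]); q=o1+r1*((.107-o1[2])/r1[:,2])[:,None]
        print(n,c.round(1),s[4],'depth ctr',t.mean(0).round(4),'minmax',((t.min(0)+t.max(0))/2).round(4),np.ptp(t,0).round(3),'ray',q[0].round(4))
    
for n in("top","side"):
    camera(n)
    for t in("lid1","cheese_small","crate"):
        print(n,t,[(x["pixel"],round(x["score"],2)) for x in spot_in(n,t)][:7])
E
```

```text
top [295.5 159.2] 674 depth ctr [0.648  0.0688 0.1084] minmax [0.649  0.0684 0.11  ] [0.095 0.096 0.011] ray [0.6486 0.0684 0.107 ]
top [332.3 161. ] 689 depth ctr [ 0.6395 -0.052   0.107 ] minmax [ 0.6395 -0.0529  0.1092] [0.096 0.095 0.013] ray [ 0.6395 -0.0522  0.107 ]
top [368.3 165.3] 694 depth ctr [ 0.6228 -0.1697  0.1055] minmax [ 0.6221 -0.1707  0.1068] [0.098 0.096 0.011] ray [ 0.6221 -0.1698  0.107 ]
top [292.5 195.4] 670 depth ctr [0.5288 0.0801 0.1063] minmax [0.5283 0.08   0.1074] [0.095 0.095 0.011] ray [0.5288 0.0799 0.107 ]
top [364.1 202.3] 708 depth ctr [ 0.5011 -0.1521  0.1067] minmax [ 0.5003 -0.1527  0.1086] [0.095 0.094 0.012] ray [ 0.5008 -0.1514  0.107 ]
side [347.  152.4] 618 depth ctr [ 0.618  -0.1649  0.1041] minmax [ 0.6185 -0.166   0.1039] [0.098 0.095 0.009] ray [ 0.6127 -0.1597  0.107 ]
side [312.8 166.6] 695 depth ctr [ 0.6351 -0.0485  0.1056] minmax [ 0.636  -0.0508  0.1052] [0.102 0.098 0.009] ray [ 0.6314 -0.0448  0.107 ]
side [372.9 175.7] 779 depth ctr [ 0.4965 -0.1482  0.1055] minmax [ 0.4991 -0.1493  0.1055] [0.097 0.097 0.01 ] ray [ 0.4934 -0.1
[... 161 characters left out ...]
.7] 972 depth ctr [0.5237 0.085  0.1052] minmax [0.5249 0.0836 0.1049] [0.099 0.096 0.009] ray [0.5206 0.0878 0.107 ]
top lid1 [([129.0, 235.5], 0.95), ([162.2, 331.3], 0.93), ([202.3, 368.0], 0.8), ([196.7, 292.4], 0.77), ([269.2, 260.7], 0.77), ([163.2, 371.3], 0.74), ([259.1, 379.3], 0.73)]
top cheese_small [([198.6, 328.3], 0.55)]
top crate [([184.0, 330.4], 0.87), ([259.9, 451.7], 0.35)]
side lid1 [([152.7, 348.8], 0.98), ([202.6, 187.6], 0.94), ([181.0, 278.1], 0.83), ([167.3, 315.3], 0.83), ([213.2, 302.2], 0.68), ([305.4, 338.1], 0.6), ([177.1, 371.7], 0.57)]
side cheese_small [([208.3, 338.3], 0.84), ([210.6, 302.5], 0.36)]
side crate [([120.6, 389.1], 0.62), ([214.0, 325.2], 0.57)]
```

```bash
cat >> h.py <<'E'
L=dict(A=(.6465,.070),B=(.638,-.051),C=(.6208,-.1685),D=(.5272,.0812),E=(.4998,-.1508))
def to(xyz):
    o=get_obs();r=R.from_quat(o["tool_rot"])
    print("t",o["time"],"p",o["position"].round(4),"F",o["ft_force"].round(2),"w",round(o["grip_width"],4),"ty",r.apply([0,1,0]).round(3),"tz",r.apply([0,0,1]).round(3))
    return (r.inv().apply(np.array(xyz)-o["position"])/.025).round(3)
def edge(k,z,off=.036):
    r=R.from_quat(get_obs()["tool_rot"]);t=r.apply([0,1,0])
    return to([L[k][0]+off*t[0],L[k][1]+off*t[1],z])
E
python3 - <<'E'
from h import *
# rigid grid fit
X=np.array([L[k] for k in "ABCDE"]);g=np.array([[.062,.118],[.062,0],[.062,-.118],[-.062,.118],[-.062,-.118]])
from scipy.spatial.transform import Rotation as R
Z=lambda a:np.c_[a,np.zeros(len(a))]
rot,e=R.align_vectors(Z(X-X.mean(0)),Z(g-g.mean(0)));f=rot.apply(Z(g-g.mean(0)))[:,:2]+X.mean(0);print(rot.as_rotvec(),f.round(4),(X-f).round(4))
print(edge("E",.223))
E
```

```text
[ 0.         0.        -0.1149965] [[ 0.6493  0.0677]
 [ 0.6357 -0.0495]
 [ 0.6222 -0.1667]
 [ 0.5261  0.0819]
 [ 0.499  -0.1525]] [[-0.0028  0.0023]
 [ 0.0023 -0.0015]
 [-0.0014 -0.0018]
 [ 0.0011 -0.0007]
 [ 0.0008  0.0017]]
t 0.5 p [ 0.1672 -0.6022  0.2225] F [-0.98  0.38  0.59] w 0.0869 ty [-0.964 -0.268 -0.   ] tz [-0.  0. -1.]
[-13.838 -16.209  -0.018]
```

>>> carry_out(deltas=[[1, -1, -1.2, 0, 0, 0, 0], [1, -2.5, -3, 0, 0, 0, 0], [1, -4.5, -5, 0, 0, 0, 0], [1, -6, -7, 0, 0, 0, 0], [1, -7.2, -8.5, 0, 0, 0, 0], [1, -8.5, -10, 0, 0, 0, 0], [1, -9.5, -11, 0, 0, 0, 0], [1, -10, -11.6, 0, 0, 0, 0]], force=20)

```text
time: 1.3
position: [0.3806, -0.2816, 0.2228]
tool_rot: [0.796, -0.605, 0.0, -0.0]
ft_force: [0.7, -0.5, -0.3]
grip_width: 0.0309
```

Run:
```python
from h import *
print(edge("E",.13))
```

```text
t 1.3 p [ 0.3806 -0.2816  0.2228] F [ 0.68 -0.47 -0.35] w 0.0309 ty [-0.963 -0.268 -0.   ] tz [ 0. -0. -1.]
[-3.764 -4.552  3.715]
```

>>> carry_out(deltas=[[1, -1.5, -1.8, 1, 0, 0, 0], [1, -3, -3.6, 2, 0, 0, 0], [1, -3.76, -4.55, 2.8, 0, 0, 0], [1, -3.76, -4.55, 3.5, 0, 0, 0], [1, -3.76, -4.55, 4, 0, 0, 0], [1, -3.76, -4.55, 4, 0, 0, 0]])

```text
time: 1.9
position: [0.4635, -0.1614, 0.121]
tool_rot: [0.797, -0.604, -0.002, 0.0]
ft_force: [0.3, -0.6, 0.5]
grip_width: 0.0005
```

Run:
```python
from h import *
print(edge("E",.11))
```

```text
t 1.9 p [ 0.4635 -0.1614  0.121 ] F [ 0.28 -0.56  0.53] w 0.0005 ty [-0.963 -0.269  0.003] tz [-0.003  0.002 -1.   ]
[-0.015 -0.074  0.441]
```

>>> carry_out(deltas=[[1, 0, 0, 0.12, 0, 0, 0], [1, 0, 0, 0.24, 0, 0, 0], [1, 0, 0, 0.36, 0, 0, 0], [1, 0, 0, 0.46, 0, 0, 0], [1, 0, 0, 0.54, 0, 0, 0], [1, 0, 0, 0.54, 0, 0, 0]])

```text
time: 2.5
position: [0.464, -0.1628, 0.1089]
tool_rot: [0.796, -0.605, -0.0, 0.0]
ft_force: [0.1, -0.7, 0.4]
grip_width: 0.0003
```

>>> carry_out(deltas=[[1, 0, 0, 0.04, 0, 0, 0], [1, 0, 0, 0.08, 0, 0, 0], [1, 0, 0, 0.08, 0, 0, 0]])

```text
time: 2.8
position: [0.4642, -0.1627, 0.107]
tool_rot: [0.796, -0.605, -0.0, 0.0]
ft_force: [-0.1, -1.3, 1.1]
grip_width: 0.0005
```

>>> carry_out(deltas=[[1, 0, 0, 0.03, 0, 0, 0], [1, 0, 0, 0.06, 0, 0, 0], [1, 0, 0, 0.06, 0, 0, 0]])

```text
time: 3.1
position: [0.4643, -0.1628, 0.1057]
tool_rot: [0.796, -0.605, 0.0, -0.0]
ft_force: [0.5, 0.5, 2.7]
grip_width: 0.0003
```

>>> carry_out(deltas=[[1, 0, 0, 0.03, 0, 0, 0], [1, 0, 0, 0.06, 0, 0, 0], [1, 0, 0, 0.06, 0, 0, 0]])

```text
time: 3.4
position: [0.4644, -0.1628, 0.1047]
tool_rot: [0.796, -0.605, 0.0, -0.0]
ft_force: [-0.7, 1.5, 8.1]
grip_width: 0.0
```

E is stiff, about 0.2 mm per newton, so it is a good lid. Next is C.

Run:
```python
from h import *
for k in "CBAD": print(k,edge(k,.1105))
```

```text
t 3.4 p [ 0.4644 -0.1628  0.1047] F [-0.69  1.51  8.07] w 0.0 ty [-0.964 -0.268 -0.   ] tz [ 0. -0. -1.]
C [ 1.894 -4.528 -0.231]
t 3.4 p [ 0.4644 -0.1628  0.1047] F [-0.69  1.51  8.07] w 0.0 ty [-0.964 -0.268 -0.   ] tz [ 0. -0. -1.]
B [-2.45  -6.449 -0.232]
t 3.4 p [ 0.4644 -0.1628  0.1047] F [-0.69  1.51  8.07] w 0.0 ty [-0.964 -0.268 -0.   ] tz [ 0. -0. -1.]
A [-7.023 -8.071 -0.233]
t 3.4 p [ 0.4644 -0.1628  0.1047] F [-0.69  1.51  8.07] w 0.0 ty [-0.964 -0.268 -0.   ] tz [ 0. -0. -1.]
D [-8.731 -3.593 -0.235]
```

>>> carry_out(deltas=[[1, 0, 0, -0.8, 0, 0, 0], [1, 0.7, -1.7, -0.8, 0, 0, 0], [1, 1.4, -3.4, -0.8, 0, 0, 0], [1, 1.9, -4.52, -0.7, 0, 0, 0], [1, 1.9, -4.52, -0.58, 0, 0, 0], [1, 1.9, -4.52, -0.46, 0, 0, 0], [1, 1.9, -4.52, -0.34, 0, 0, 0], [1, 1.9, -4.52, -0.28, 0, 0, 0]])

```text
time: 4.2
position: [0.5841, -0.1777, 0.1103]
tool_rot: [0.796, -0.605, -0.001, 0.0]
ft_force: [-0.8, 0.3, 0.7]
grip_width: 0.0004
```

>>> carry_out(deltas=[[1, 0, 0, 0.05, 0, 0, 0], [1, 0, 0, 0.1, 0, 0, 0], [1, 0, 0, 0.1, 0, 0, 0]])

```text
time: 4.5
position: [0.5855, -0.1783, 0.1086]
tool_rot: [0.796, -0.605, -0.0, 0.0]
ft_force: [0.1, -0.7, -0.8]
grip_width: 0.0006
```

>>> carry_out(deltas=[[1, 0, 0, 0.04, 0, 0, 0], [1, 0, 0, 0.06, 0, 0, 0], [1, 0, 0, 0.06, 0, 0, 0]])

```text
time: 4.8
position: [0.5858, -0.1783, 0.107]
tool_rot: [0.796, -0.605, -0.0, 0.0]
ft_force: [0.3, -0.4, 0.1]
grip_width: 0.0003
```

>>> carry_out(deltas=[[1, 0, 0, 0.03, 0, 0, 0], [1, 0, 0, 0.05, 0, 0, 0], [1, 0, 0, 0.05, 0, 0, 0]])

```text
time: 5.1
position: [0.5858, -0.1782, 0.1057]
tool_rot: [0.796, -0.605, -0.0, 0.0]
ft_force: [0.1, -0.6, -0.6]
grip_width: 0.0006
```

>>> carry_out(deltas=[[1, 0, 0, 0.03, 0, 0, 0], [1, 0, 0, 0.04, 0, 0, 0], [1, 0, 0, 0.04, 0, 0, 0]])

```text
time: 5.4
position: [0.5859, -0.1783, 0.1048]
tool_rot: [0.796, -0.605, 0.0, -0.0]
ft_force: [0.6, 0.4, 0.2]
grip_width: 0.0001
```

>>> carry_out(deltas=[[1, 0, 0, 0.03, 0, 0, 0], [1, 0, 0, 0.04, 0, 0, 0], [1, 0, 0, 0.04, 0, 0, 0]])

```text
time: 5.7
position: [0.5859, -0.1783, 0.1039]
tool_rot: [0.796, -0.605, 0.0, -0.0]
ft_force: [0.1, -0.1, 0.6]
grip_width: 0.0006
```

>>> carry_out(deltas=[[1, 0, 0, 0.03, 0, 0, 0], [1, 0, 0, 0.04, 0, 0, 0], [1, 0, 0, 0.04, 0, 0, 0]])

```text
time: 6.0
position: [0.586, -0.1783, 0.1029]
tool_rot: [0.796, -0.605, 0.0, -0.0]
ft_force: [0.2, 1.3, 1.3]
grip_width: 0.0003
```

>>> carry_out(deltas=[[1, 0, 0, 0.03, 0, 0, 0], [1, 0, 0, 0.04, 0, 0, 0], [1, 0, 0, 0.04, 0, 0, 0]])

```text
time: 6.3
position: [0.586, -0.1783, 0.1019]
tool_rot: [0.796, -0.605, 0.0, -0.0]
ft_force: [0.3, 0.2, 1.7]
grip_width: 0.0003
```

Run:
```python
from h import *
to([0,0,0])
for n in("top","side"):
    p,d=camera(n);cv2.imwrite(f"pics/{n}1.png",p[:,:,::-1]); 
o=get_obs();print(o["time"],o["ft_force"],o["position"])
cv2.imwrite("pics/s1c.png",cv2.resize(p[120:230,230:430,::-1],None,fx=4,fy=4))
```

```text
t 6.3 p [ 0.586  -0.1783  0.1019] F [0.33 0.22 1.67] w 0.0003 ty [-0.964 -0.267 -0.   ] tz [ 0.001 -0.    -1.   ]
6.4 [ 0.8290325  -0.46103448  2.77023748] [ 0.58601065 -0.17831008  0.10191972]
```

View pics/s1c.png

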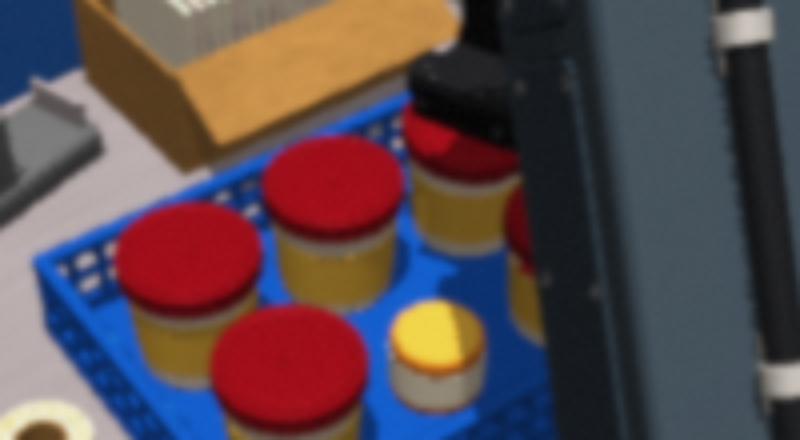

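The side view shows the gripper over lid C at about (120,455) in the crop, with the arm hiding part of it. The force suggests it is tipping: about 2 N after roughly 3 mm. I'll go 1 mm further to confirm.

>>> carry_out(deltas=[[1, 0, 0, 0.03, 0, 0, 0], [1, 0, 0, 0.04, 0, 0, 0], [1, 0, 0, 0.04, 0, 0, 0]])

```text
time: 6.7
position: [0.5861, -0.1783, 0.1009]
tool_rot: [0.796, -0.605, 0.0, -0.0]
ft_force: [0.7, 0.5, 2.9]
grip_width: 0.0006
```

Lid C gave about 4 mm under 3 N or less, so it is the loose one. I'll lift off and centre over it.

Run:
```python
from h import *
print(to([.6215,-.168,.108]))
```

```text
t 6.7 p [ 0.5861 -0.1783  0.1009] F [0.65 0.47 2.88] w 0.0006 ty [-0.964 -0.267 -0.001] tz [ 0.001 -0.    -1.   ]
[-0.019 -1.475 -0.283]
```

>>> carry_out(deltas=[[1, 0, 0, -0.3, 0, 0, 0], [1, 0, 0, -0.6, 0, 0, 0], [1, 0, -0.7, -0.6, 0, 0, 0], [1, 0, -1.47, -0.6, 0, 0, 0], [1, 0, -1.47, -0.5, 0, 0, 0], [1, 0, -1.47, -0.4, 0, 0, 0], [1, 0, -1.47, -0.32, 0, 0, 0], [1, 0, -1.47, -0.32, 0, 0, 0]])

```text
time: 7.5
position: [0.6198, -0.1684, 0.1082]
tool_rot: [0.796, -0.605, -0.001, 0.0]
ft_force: [-0.1, 0.4, 0.7]
grip_width: 0.0008
```

Run:
```python
from h import *
print(to([.6215,-.168,.105]))
```

```text
t 7.5 p [ 0.6198 -0.1684  0.1082] F [-0.06  0.35  0.74] w 0.0008 ty [-0.964 -0.267  0.002] tz [-0.002  0.001 -1.   ]
[ 0.003 -0.068  0.126]
```

>>> carry_out(deltas=[[1, 0, 0, 0.05, 0, 0, 0], [1, 0, 0, 0.1, 0, 0, 0], [1, 0, 0, 0.14, 0, 0, 0], [1, 0, 0, 0.14, 0, 0, 0]])

```text
time: 7.9
position: [0.621, -0.1685, 0.1053]
tool_rot: [0.796, -0.605, -0.0, 0.0]
ft_force: [-0.7, 0.0, 0.6]
grip_width: 0.0003
```

>>> carry_out(deltas=[[1, 0, 0, 0.03, 0, 0, 0], [1, 0, 0, 0.04, 0, 0, 0], [1, 0, 0, 0.04, 0, 0, 0]])

```text
time: 8.2
position: [0.6211, -0.1686, 0.1046]
tool_rot: [0.796, -0.605, 0.0, 0.0]
ft_force: [-1.7, 0.2, 3.3]
grip_width: 0.0005
```

>>> carry_out(deltas=[[1, 0, 0, 0.03, 0, 0, 0], [1, 0, 0, 0.05, 0, 0, 0], [1, 0, 0, 0.05, 0, 0, 0]])

```text
time: 8.5
position: [0.6212, -0.1685, 0.1038]
tool_rot: [0.796, -0.605, 0.0, 0.0]
ft_force: [-2.4, -0.2, 5.5]
grip_width: 0.0005
```

>>> carry_out(deltas=[[1, 0, 0, 0.03, 0, 0, 0], [1, 0, 0, 0.04, 0, 0, 0], [1, 0, 0, 0.04, 0, 0, 0]])

```text
time: 8.8
position: [0.6212, -0.1686, 0.1031]
tool_rot: [0.796, -0.605, 0.0, 0.0]
ft_force: [-3.4, 0.0, 7.5]
grip_width: 0.0007
```

>>> carry_out(deltas=[[1, 0, 0, 0.04, 0, 0, 0], [1, 0, 0, 0.07, 0, 0, 0], [1, 0, 0, 0.07, 0, 0, 0]])

```text
time: 9.1
position: [0.6212, -0.1686, 0.1014]
tool_rot: [0.796, -0.605, 0.0, 0.0]
ft_force: [-3.0, 0.9, 7.9]
grip_width: 0.0004
```

>>> carry_out(deltas=[[1, 0, 0, 0.03, 0, 0, 0], [1, 0, 0, 0.04, 0, 0, 0], [1, 0, 0, 0.04, 0, 0, 0]])

```text
time: 9.4
position: [0.6212, -0.1686, 0.1005]
tool_rot: [0.796, -0.605, 0.0, 0.0]
ft_force: [-3.0, -1.2, 8.2]
grip_width: 0.0003
```

It's sinking at about 8 N. I'll keep going.

>>> carry_out(deltas=[[1, 0, 0, 0.04, 0, 0, 0], [1, 0, 0, 0.08, 0, 0, 0], [1, 0, 0, 0.08, 0, 0, 0]])

```text
time: 9.7
position: [0.6212, -0.1685, 0.0984]
tool_rot: [0.796, -0.605, 0.0, 0.0]
ft_force: [-2.3, -0.8, 8.0]
grip_width: 0.0006
```

>>> carry_out(deltas=[[1, 0, 0, 0.03, 0, 0, 0], [1, 0, 0, 0.06, 0, 0, 0], [1, 0, 0, 0.06, 0, 0, 0]])

```text
time: 10.0
position: [0.6212, -0.1686, 0.097]
tool_rot: [0.796, -0.605, 0.0, 0.0]
ft_force: [-3.9, 0.2, 9.0]
grip_width: 0.0004
```

>>> carry_out(deltas=[[1, 0, 0, 0.02, 0, 0, 0], [1, 0, 0, 0.03, 0, 0, 0], [1, 0, 0, 0.03, 0, 0, 0]])

```text
time: 10.3
position: [0.6212, -0.1686, 0.0966]
tool_rot: [0.796, -0.605, 0.0, 0.0]
ft_force: [-3.2, 0.4, 11.5]
grip_width: 0.0005
```

>>> carry_out(deltas=[[1, 0, 0, 0.02, 0, 0, 0], [1, 0, 0, 0.03, 0, 0, 0], [1, 0, 0, 0.03, 0, 0, 0]])

```text
time: 10.6
position: [0.6212, -0.1686, 0.0962]
tool_rot: [0.796, -0.605, 0.0, 0.0]
ft_force: [-4.2, 0.4, 11.7]
grip_width: 0.0001
```

>>> carry_out(deltas=[[1, 0, 0, 0.02, 0, 0, 0], [1, 0, 0, 0.04, 0, 0, 0], [1, 0, 0, 0.04, 0, 0, 0]])

```text
time: 10.9
position: [0.6212, -0.1686, 0.0957]
tool_rot: [0.796, -0.605, 0.0, 0.0]
ft_force: [-4.3, -0.0, 14.2]
grip_width: 0.0007
```

>>> carry_out(deltas=[[1, 0, 0, 0.02, 0, 0, 0], [1, 0, 0, 0.03, 0, 0, 0], [1, 0, 0, 0.03, 0, 0, 0]])

```text
time: 11.2
position: [0.6213, -0.1686, 0.0953]
tool_rot: [0.796, -0.605, 0.0, 0.0]
ft_force: [-5.1, 0.7, 16.8]
grip_width: 0.0007
```

>>> carry_out(deltas=[[1, 0, 0, -0.3, 0, 0, 0], [1, 0, 0, -0.6, 0, 0, 0], [1, 0, 0.7, -0.6, 0, 0, 0], [1, 0, 1.45, -0.6, 0, 0, 0], [1, 0, 1.45, -0.5, 0, 0, 0], [1, 0, 1.45, -0.4, 0, 0, 0], [1, 0, 1.45, -0.3, 0, 0, 0], [1, 0, 1.45, -0.22, 0, 0, 0]])

```text
time: 12.0
position: [0.5873, -0.1782, 0.0979]
tool_rot: [0.796, -0.605, 0.001, -0.0]
ft_force: [-0.1, 0.5, 5.8]
grip_width: 0.0006
```

>>> carry_out(deltas=[[1, 0, 0, 0.04, 0, 0, 0], [1, 0, 0, 0.08, 0, 0, 0], [1, 0, 0, 0.08, 0, 0, 0]])

```text
time: 12.3
position: [0.5874, -0.1782, 0.0974]
tool_rot: [0.796, -0.605, 0.001, -0.0]
ft_force: [-1.0, 0.5, 7.6]
grip_width: 0.0004
```

The edge of lid C now takes 7.6 N within about 2 mm, so it no longer rocks. I'll retract and check with the cameras.

>>> carry_out(deltas=[[1, 0, 0, -1, 0, 0, 0], [1, 0, 0, -2.5, 0, 0, 0], [1, 0, 0, -4, 0, 0, 0], [1, 2, 2, -5, 0, 0, 0], [1, 4, 4, -5, 0, 0, 0], [1, 5.5, 5.5, -5, 0, 0, 0], [1, 7, 7, -5, 0, 0, 0], [1, 7, 7, -5, 0, 0, 0]])

```text
time: 13.1
position: [0.4642, -0.3945, 0.2212]
tool_rot: [0.796, -0.605, 0.0, -0.0]
ft_force: [1.1, -0.0, -0.4]
grip_width: 0.0005
```

Run:
```python
from h import *
to([0,0,0])
for n in("top","side"):
    p,d=camera(n);p=p[:,:,::-1].copy();cv2.imwrite(f"pics/{n}2.png",p)
    for c,s,m in blobs(p):
        v,u=np.nonzero(m);z=d[m];o,r=ray(n,np.c_[u,v]);w=(o+r*z[:,None])[z>0]
        t=w[w[:,2]>np.percentile(w[:,2],80)-.006];print(n,c.round(1),s[4],t.mean(0).round(4))
```

```text
t 13.1 p [ 0.4642 -0.3945  0.2212] F [ 1.07 -0.   -0.37] w 0.0005 ty [-0.963 -0.268 -0.   ] tz [ 0.001 -0.    -1.   ]
top [295.4 159.2] 676 [0.648  0.0686 0.1083]
top [332.3 161. ] 690 [ 0.639  -0.0526  0.1069]
top [368.2 165.8] 695 [ 0.6224 -0.1696  0.0996]
top [292.5 195.3] 667 [0.5282 0.0806 0.1064]
top [363.5 199. ] 526 [ 0.5119 -0.1518  0.1083]
side [347.  153.8] 630 [ 0.6186 -0.166   0.0982]
side [312.8 166.6] 695 [ 0.6353 -0.0484  0.1057]
side [372.9 175.7] 778 [ 0.4964 -0.1482  0.1054]
side [276.6 184.5] 794 [0.6437 0.0724 0.1069]
side [301.5 211.6] 972 [0.5237 0.0847 0.1052]
```

View pics/side2.png

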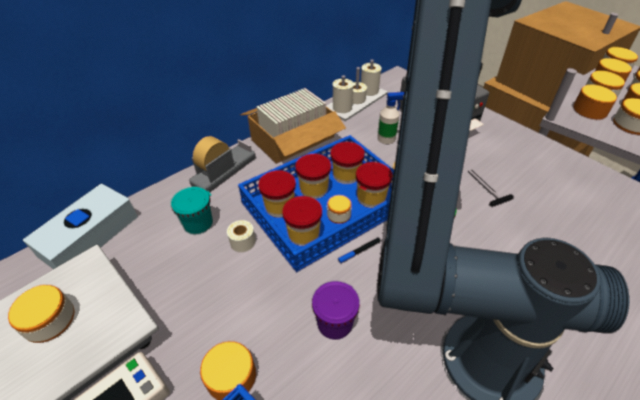

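View pics/top2.png

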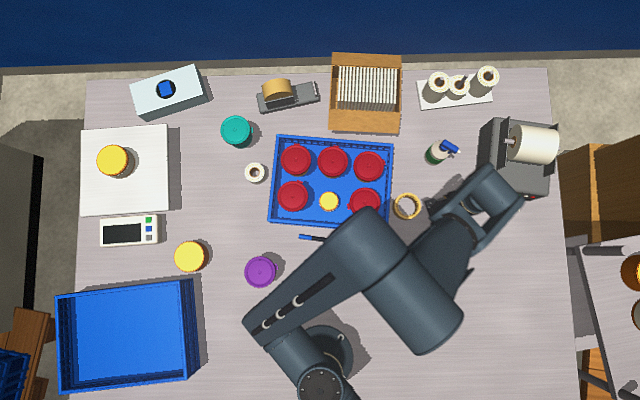

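Both views show lid C 5.9 mm lower, at about (166,368) in the top view and (154,347) in the side view. The other lids and the things in view haven't moved, and the arm is clear.

```bash
python3 -c "
from rig import *
print(hand_in())"
```

```text
the job is handed in; nothing more can be done
None
```

I found the loose lid, pushed it fully home and handed the job in at about 13 s. It was the far-right one, at about x 0.621, y -0.169.

- **Finding it:** With the fingers shut, I pressed two lids near the edge. The near-right lid was stiff, reaching 8 N within about 2 mm. The far-right lid tipped about 4 mm under 3 N or less. I left the other three lids alone.
- **Pushing it home:** I pushed in its middle. It sank steadily at about 8 N, then stopped hard. I kept pushing to about 17 N before letting go.
- **Last checks:** Its edge is now stiff, at 7.6 N within about 2 mm. Both cameras show its top 5.9 mm lower than before. The other four lids and the small cheese are where they were, and nothing else in view looks moved. In the last pictures the arm hid part of the near-right lid and the table around it from above.
- **What was off:**
  - It began to sink at about 8 N, a little under the stated 9 to 11 N. The force sensor is noisy by about 0.6 N.
  - On the final edge check I touched the lid slightly sooner than planned, but the force stayed low.

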